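# Seat a beater head in the drilling jig and cam it tight

### The arm

A 6-joint arm with a two-finger parallel gripper is mounted at the origin on the work surface. World frame = base frame: x ahead of the robot, y to its left, z up, the work surface at z = 0. Lengths are in m, angles in rad, forces in N, time in s.
With the tool pointing down it reaches from about 0.425 to 0.95 m from the base axis. Payload 3.5 kg.
Tool frame: the origin (TCP) lies on the centre line of the jaws, within the pads' length; the fingertips stand 14 mm ahead of it and the grasp point (between the pads) lies 5 mm behind it (ctrl.finger_overhang is the distance from the TCP to the fingertips, in m); z points along the fingers, y is the line along which they close (so a half turn about z gives the same grasp; the last joint's range is limited). The gripper opens to 85 mm and grips with 20 to 120 N. Pads are 22 mm wide; open, the fingers measure 114 mm over their backs; the gripper's body (76 mm by 85 mm) begins 54 mm behind the grasp point. The pads swing forward as they close: fully open they stand 13 mm farther back than shut.
Start: joints at [-1.443, 0.286, 1.577, -0, 1.279, -0.15], TCP at [0.185, -0.649, 0.245] pointing down, gripper open.
Joint ranges: [-2.77, 2.77], [-0.9, 2.22], [0.21, 2.48], [-1.53, 4.67], [0.24, 2.81], [-2.84, 2.84]. Speed limits (rad/s): [2.79, 2.79, 3.14, 3.14, 3.14, 3.14].

### API

Orientations are given as a unit quaternion [x, y, z, w].
In Python, from plant import ctrl gives the robot as it stands.
- The arm moves only by the tool send_rows, never from a script. Its argument "moves" is text: rows parted by semicolons, each of 7 numbers parted by spaces: the turn, a rotation vector about the tool's x, y, z in units of 360 degrees (1.0 is 360 degrees), then the shift along the tool's x, y, z in units of 20 cm (1.0 is 20 cm), then the gripper's target within -1 to 1 (fully open at 1, half-way at 0, shut at -1). A call has 1 to 12 rows; each row is the pose to reach, as a shift and turn from the pose commanded when the call began, along the tool's axes at that moment, turning the shorter way round; what a row does not reach only later rows make up. A row lasts 1/8 s, in which the tool goes at most 62.5 mm and 10.7 degrees, less where a joint would pass 70% of its speed; a pose out of reach is approached as far as the arm can. A call with a number of a shift or a turn outside -1 to 1 is refused whole. A call with a gripper value outside its range is refused whole. The fingers move at their own pace and stop on an object; "newtons" is the grip in N (left out, the last holds). Time passes only in rows, so rows that repeat a pose let the fingers close. It gives the time, the measured TCP pose, the force, the opening and the grip force at its end, in the units of the state.
- ctrl.get_state(): the state, without advancing time (a new reading comes with each control period).
- ctrl.read_camera(name): name is "scene" or "top"; returns a dict with "image" (384x512x3 uint8, red, green, blue), "fovy" (degrees; the focal length in pixels is half the picture's height over the tangent of half this angle, whatever the lens; pixels are square), "cx", "cy" (the principal point, pixels), "extrinsics" (4x4, takes a point from camera to world coordinates). Camera axes: x right, y up, looking along -z (the intrinsics and any distortion apply to the point x, -y, -z); pixel columns grow to the right and rows downward; lengths in m; the calibration is good to about 2 mm. A picture is of the moment at which its call begins. There is no depth.
- ctrl.sign_off(): hands the job in; it is judged then, once.
The state is a dict: "time": time; "qpos": joint angles; "dq": joint speeds; "joint_efforts": joint torques, N m; "eef_pos": TCP position; "tcp_rot": TCP orientation; "contact_force": force on the tool from outside, world axes, zero at the start; "wrist_torque": the same for the moment, N m; "opening": opening from 0.0 (shut) to 1.0 (fully open); "finger_force": force on a finger pad.
Only numpy, scipy, OpenCV 4.12 (cv2) and the standard library are available. Lean on these libraries where they do the work, as an engineer would, in place of code of your own. Each camera call takes 0.05 s, during which the arm holds its last target. There are 200 camera calls.

### The job

Stand the dark hardwood beater head on the drilling jig and nudge it gently home with the fingers until it bears squarely on both steel pins at once, the cam still clear of it. Only then swing the red-handled cam lever clockwise until the cam bites firmly on the head, without forcing it. Leave the head upright, gripped between the two pins and the cam, let go of everything, and leave the other things on the bench where they lie.

Things in the scene. Friction and masses are not known exactly. Their poses are not given: they have to be found in the camera images.
- dark_head: the work: a turned drum-beater head of dark dense hardwood, an upright cylinder 60 mm in diameter and 60 mm tall, about 0.2 kg, undrilled (a small brass-coloured centre mark on top). Origin: centre of its underside, z along its axis. It starts standing on the bench. More than 25 N from a pin or the cam bruises it
- jig: drilling jig screwed to the bench: plywood board 18 mm thick (top at z = 18 mm), from -155 to +60 mm in its x and 190 mm wide in its y. Origin: on the bench under the home place of the work, which a black drill hole marks; z up; its x axis points from the cam to the pins, the way the work is pushed home; its heading differs each time
- nest_home (a point): the home place on the board's top, above the jig's origin: where the axis of the head stands when it touches both pins and the cam
- pin_left: fixed upright steel pin, 14 mm in diameter, 45 mm tall, at x = +18.5, y = +32 mm of the jig. Origin: its foot on the board. Friction is high: a head pushed a little off line jams on one pin, short of the other, and pushes the finger sideways, away from the pin it touches; easing the finger to that side while pressing on (5 to 10 N) rolls it until both pins bear and the sideways force is gone
- pin_right: the other pin, the same, at x = +18.5 mm, y = -32 mm of the jig
- clamp: cam clamp: dark steel strap bolted in slots of the board, with the pivot of the wooden cam lever. Origin: pivot axis at the board's top; axes as the jig's; set anew each time at x = -70 to -65, y = -18 mm of the jig. The cam is a disc of 32 mm radius, its centre 13 mm off the pivot. Cam and arm lie 5 to 21 mm above the board; fingers pass over. Open, it leaves 14 mm or more behind a head at home
- cam_lever (a joint): cam lever's angle (rad): 0 open, growing clockwise seen from above, stop at 2.6; starts at 0 to 0.3; stays where left. With the head home the cam bites somewhere from 1.5 to 2.1, as the clamp is set. A push of 2 N at the grip swings it free; at the bite it rises within some 0.05 rad: stop at 6 to 7 N (about 10 N on the head, held by friction). Under 5 N is too slack; over 10 N bruises the wood
- lever_grip (a point): middle of the red upright grip, a dowel 22 mm in diameter at the end of the lever arm, 85 mm from the pivot axis; it reaches from 21 to 65 mm above the board, this point lies 43 mm above it
- pale_head: bystander: a pale beech beater head, 60 mm in diameter and 60 mm tall, already drilled (black hole on top); origin: centre of its underside
- tape: bystander: a teal tape measure lying flat, 66 x 60 x 34 mm; origin: centre of its underside
- offcut: bystander: a pine offcut 85 x 45 x 28 mm, long side along its x; origin: centre of its underside

How it is judged:
On the way, in this order (a step that is already met when the one before it is completed fails the run):
1. the head stands on the jig, pressed against both pins, the cam not touching it (contact force between dark_head and pin_left above 1 N and contact force between dark_head and pin_right above 1 N and contact force between dark_head and clamp below 0.2 N and angle between dark_head's own z axis and vertical below 0.09 rad and z of dark_head in the frame of jig below 0.022 m), for 0.3 s.
2. the cam bites on the head with at least 4 N (contact force between dark_head and clamp above 4 N), for 0.2 s.
At the end, for the whole second after the job is handed in: The dark head stands upright on the board (within 0.05 rad) and at rest, within 2 mm of the home place, pressed by the cam with at least 4 N and by each pin with at least 1 N, nothing held (contact force between dark_head and clamp above 4 N and contact force between dark_head and pin_left above 1 N and contact force between dark_head and pin_right above 1 N and horizontal distance between dark_head and nest_home below 0.002 m and angle between dark_head's own z axis and vertical below 0.05 rad and z of dark_head in the frame of jig below 0.022 m and linear speed of dark_head below 0.01 m/s); the robot touches nothing.
It fails at once if the head is pressed against a pin with more than 25 N (contact force between dark_head and pin_left above 25 N or contact force between dark_head and pin_right above 25 N).
It fails at once if the cam presses on the head with more than 25 N (contact force between dark_head and clamp above 25 N).
It fails at once if a bystander is moved by more than 25 mm (distance of any of pale_head, tape, offcut from where it was at the start of the episode above 0.025 m).
It also fails if it takes over 72 s, if anything falls off the work surface, if the arm or the gripper's body presses on something with over 40 N, if the wrist force passes 120 N, or if a joint passes its speed limit or range.

## Working session

There is one attempt and no reset: what is moved stays moved. The work goes in short steps, Python scripts to look and compute and a tool call to move; the robot and the scene stay as the last step left them, time stands still between calls to the robot, and variables do not carry over. Pictures are saved under pics/ and viewed, at most 14 in all, crops included, and the job is handed in when it is done.

Besides the shell and the picture viewer there is one more tool, called as name(argument=value, ...), one argument or row to a line, values as JSON. send_rows: Moves the arm, as the interface text tells. Its arguments: {"type":"object","properties":{"moves":{"type":"string"},"newtons":{"type":"number"}},"required":["moves"]}

```bash
mkdir -p pics; ls; python3 - <<'E'
from plant import ctrl
import cv2
for n in("scene","top"):
    c=ctrl.read_camera(n); cv2.imwrite(f"pics/{n}0.png",c["image"][:,:,::-1])
    print(n,c["fovy"],c["cx"],c["cy"],c["extrinsics"].round(4).tolist(),[k for k in c])
s=ctrl.get_state();print(s, ctrl.finger_overhang)
E
```

```text
pics
scene 42.83782132806186 255.16007899015077 185.55943190468776 [[0.0775, -0.6084, 0.7899, 1.3913], [0.997, 0.0515, -0.0581, 0.0109], [-0.0053, 0.792, 0.6105, 0.7093], [0.0, 0.0, 0.0, 1.0]] ['image', 'fovy', 'cx', 'cy', 'extrinsics']
top 56.69875983386749 260.50464935458416 187.18573026299808 [[0.0088, 0.9908, -0.1351, 0.4247], [-0.9995, 0.013, 0.0302, 0.0625], [0.0317, 0.1348, 0.9904, 0.8555], [0.0, 0.0, 0.0, 1.0]] ['image', 'fovy', 'cx', 'cy', 'extrinsics']
{'time': 0.1, 'qpos': array([-1.44302290e+00,  2.87076641e-01,  1.57803615e+00,  2.89782161e-05,
        1.27859873e+00, -1.50038946e-01]), 'dq': array([ 0.00123663, -0.00265185, -0.00217291, -0.00156127,  0.00058904,
       -0.00034523]), 'joint_efforts': array([ 5.72020690e-04, -4.07299876e+01, -2.93699098e+01, -1.87521196e-04,
        3.37646044e-03, -1.27737155e-05]), 'eef_pos': array([ 0.18505722, -0.64854968,  0.24408275]), 'tcp_rot': array([ 9.90368062e-01,  1.38455693e-01,  2.56638611e-05, -1.05921463e-03]), 'contact_force': array([ 0.29315764,  0.06153942, -0.62520161]), 'wrist_torque': array([ 0.01353995, -0.00571282,  0.0057017 ]), 'finger_force': 0.0, 'opening': 0.9979120122519908} 0.014
```

View pics/top0.png

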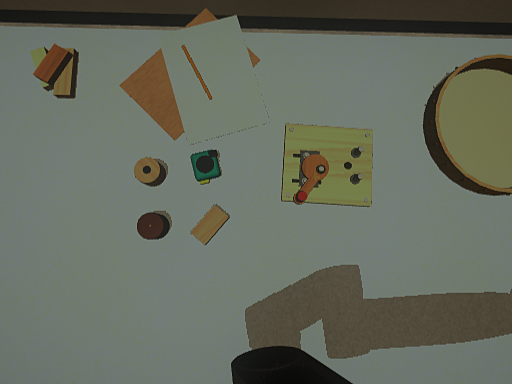

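View pics/scene0.png

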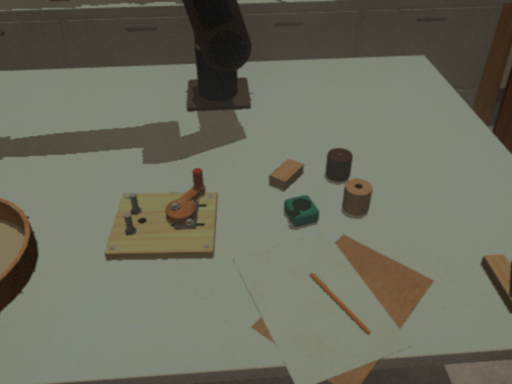

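The top view shows the dark head at about (153,225), pale head (150,170), tape (206,165), offcut (210,224). The jig is at (327,165), with its pins at (355,153) and (355,179), hole (348,166) and red grip (300,197). Its x axis points right in the image. Next I'll measure these.

```bash
cat > h.py <<'E'
import numpy as np, cv2
from plant import ctrl
from scipy.spatial.transform import Rotation as R
def cam(n): return ctrl.read_camera(n)
def ray(c,u,v):
    f=c["image"].shape[0]/2/np.tan(np.radians(c["fovy"])/2); E=c["extrinsics"]
    d=E[:3,:3]@np.array([(u-c["cx"])/f,-(v-c["cy"])/f,-1]); return E[:3,3],d
def onz(c,u,v,z):
    o,d=ray(c,u,v); return o+d*(z-o[2])/d[2]
def proj(c,p):
    f=c["image"].shape[0]/2/np.tan(np.radians(c["fovy"])/2); E=c["extrinsics"]
    q=E[:3,:3].T@(np.asarray(p)-E[:3,3]); return c["cx"]-f*q[0]/q[2], c["cy"]+f*q[1]/q[2]
def blob(mask,box):
    x0,y0,x1,y1=box; m=np.zeros(mask.shape,np.uint8); m[y0:y1,x0:x1]=mask[y0:y1,x0:x1]
    n,l,s,ce=cv2.connectedComponentsWithStats(m)
    k=1+np.argmax(s[1:,4]); return ce[k],s[k],(l==k)
E
python3 - <<'E'
from h import *
t=cam("top");s=cam("scene")
I=t["image"]; J=s["image"]
a=cv2.resize(I[110:220,265:385],None,fx=5,fy=5,interpolation=cv2.INTER_CUBIC)
b=cv2.resize(J[155:265,95:225],None,fx=6,fy=5,interpolation=cv2.INTER_CUBIC)
c=cv2.resize(I[140:250,125:235],None,fx=5,fy=5,interpolation=cv2.INTER_CUBIC)
for n,i in(("a",a),("b",b),("c",c)): cv2.imwrite(f"pics/{n}.png",i[:,:,::-1])
E
```

```text
(no output)
```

View pics/a.png

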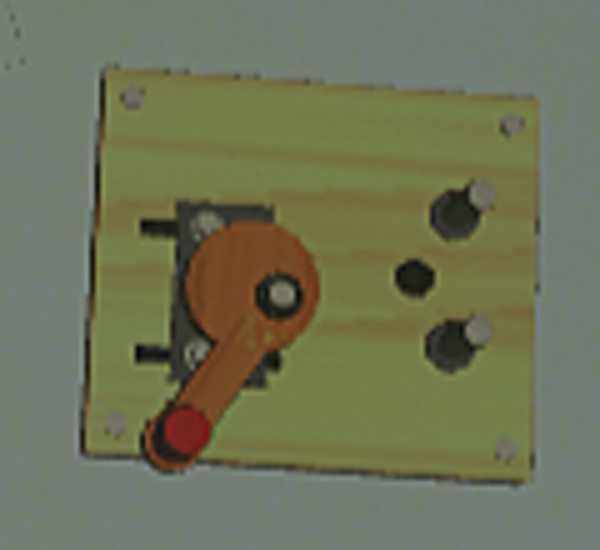

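View pics/c.png

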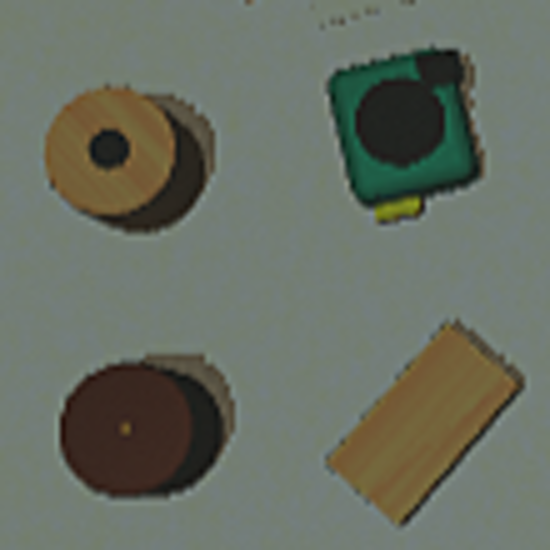

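Crop a shows the hole at (414,278), pin tops at (482,194) and (477,331), red grip top at (187,430) and pivot bolt at (282,293). The board corners are at about (106,68), (538,99), (530,482) and (84,455). Crop c shows the dark head's mark at (125,429).

```bash
python3 - <<'E'
from h import *
t=cam("top"); np.set_printoptions(precision=4,suppress=True)
def A(x,y,z,ox=265,oy=110): return onz(t,ox+(x+.5)/5-.5,oy+(y+.5)/5-.5,z)
hole=A(414,278,.018); pl=A(482,194,.063); pr=A(477,331,.063); g=A(187,430,.083); 
print("hole",hole,"pins",pl,pr,"dist",np.linalg.norm(pl-pr),"grip",g)
C=[A(*p,.018) for p in((106,68),(538,99),(530,482),(84,455))]
for c in C: print("corner",c)
xs=[C[1]-C[0],C[2]-C[3],R.from_euler('z',-90,degrees=True).apply(C[0]-C[3]),R.from_euler('z',-90,degrees=True).apply(C[1]-C[2]),R.from_euler('z',-90,degrees=True).apply(pl-pr)]
h=[np.degrees(np.arctan2(v[1],v[0])) for v in xs]; print("heads",h,[np.linalg.norm(v) for v in xs])
th=np.radians(np.mean(h[:4])); ex=np.array([np.cos(th),np.sin(th),0]); ey=np.array([-ex[1],ex[0],0])
o1=(pl+pr)/2-18.5e-3*ex; o2=np.mean(C,axis=0)+.0475*ex
print("origins",hole,o1,o2)
o=(hole+o1+o2)/3; 
for n,p in(("hole",hole),("pl",pl),("pr",pr),("grip",g),("boltz.05",A(282,293,.05)),("boltz.042",A(282,293,.042))): print(n,(p-o)@ex*1e3,(p-o)@ey*1e3)
for n,p in(("dark",(125,429,.06)),("pale",(109,149,.06)),("tape",(402,130,.034)),("off",(427,423,.028))): print(n,A(*p,125,140))
# scene cross-check
s=cam("scene");J=s["image"].astype(int)
m=((J[...,0]>90)&(J[...,1]<60)&(J[...,2]<60)).astype(np.uint8)
ce,st,_=blob(m,(185,160,215,195)); print("scene red",ce,st,"pred top",proj(s,g),"pred mark",proj(s,A(125,429,.06,125,140)),"hole",proj(s,hole),"pins",proj(s,pl),proj(s,pr))
b=cv2.resize(s["image"][145:250,95:225],None,fx=6,fy=5,interpolation=cv2.INTER_CUBIC)
d=cv2.resize(s["image"][140:220,310:390],None,fx=5,fy=5,interpolation=cv2.INTER_CUBIC)
out=np.zeros((525,780+0,3),np.uint8); cv2.imwrite("pics/b.png",b[:,:,::-1]); cv2.imwrite("pics/d.png",d[:,:,::-1])
E
```

```text
hole [ 0.5953 -0.1726  0.018 ] pins [ 0.626  -0.1925  0.063 ] [ 0.562  -0.1884  0.063 ] dist 0.06418347223826469 grip [ 0.5126 -0.0523  0.083 ]
corner [ 0.6974 -0.0235  0.018 ]
corner [ 0.6857 -0.2362  0.018 ]
corner [ 0.4971 -0.226   0.018 ]
corner [ 0.5075 -0.0129  0.018 ]
heads [np.float64(-93.14828987698174), np.float64(-92.79158047750887), np.float64(-93.19743902817507), np.float64(-93.11380764610138), np.float64(-93.7511427867965)] [np.float64(0.21302150478797363), np.float64(0.2133024471933531), np.float64(0.19018888438827028), np.float64(0.18886088873875498), np.float64(0.0641834722382647)]
origins [ 0.5953 -0.1726  0.018 ] [ 0.595 -0.172  0.063] [ 0.5944 -0.1721  0.018 ]
hole 0.37813971640131033 0.4182840153716849
pl 18.63095336536176 32.15676767093462
pr 17.859858199101655 -32.02207246196796
grip -115.33366182021469 -88.53511364176826
boltz.05 -69.52574991453812 -17.86442400477148
boltz.042 -67.97912396060647 -16.22918979325766
dark [0.4451 0.2819 0.06  ]
pale [0.5702 0.2953 0.06  ]
tape [0.586  0.1677 0.034 ]
off [0.45   0.1529 0.028 ]
scene red [196.5926 170.6296] [193 169   8   4  27] pred top (np.float64(196.87105583299194), np.float64(169.4765732817853)) pred mark (np.float64(339.7052896085625), np.float64(153.7490300375636)) hole (np.float64(141.78523874034124), np.float64(219.76894719348687)) pins (np.float64(126.92514975427488), np.float64(213.70657482866437)) (np.float64(132.83888644588416), np.float64(193.85601003458362))
```

View pics/b.png

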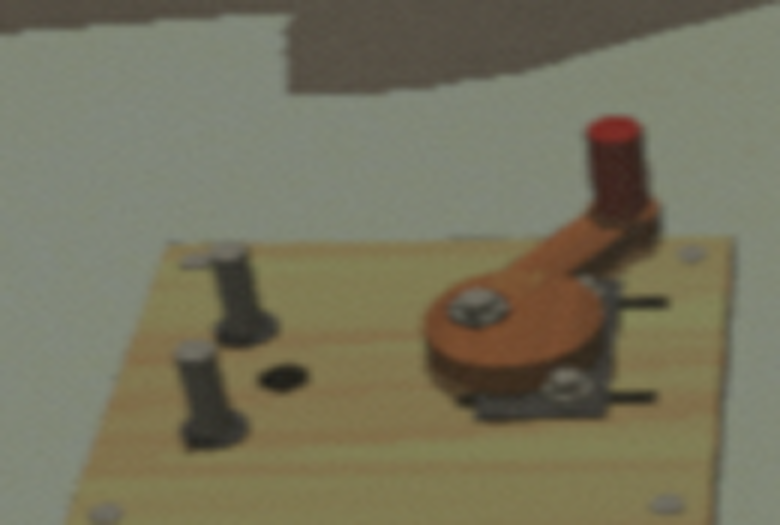

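Calibration agrees across both views. The jig origin is about (0.595,-0.172), heading -93.1°; the pivot is at about (-69,-18) and the grip at (-115,-88) in jig axes. I'll write a helper that converts targets into row numbers.

```bash
cat >> h.py <<'E'
O=np.array([.5949,-.1722,0]); TH=np.radians(-93.1); EX=np.array([np.cos(TH),np.sin(TH),0]); EY=np.array([-EX[1],EX[0],0])
YAW=86.9
def J(x,y,z): return O+EX*x/1e3+EY*y/1e3+np.array([0,0,z/1e3])
def toj(p): p=np.asarray(p)-O; return np.round([p@EX*1e3,p@EY*1e3,p[2]*1e3],1)
def rot(yaw):
    a=np.radians(yaw); return R.from_matrix(np.array([[np.cos(a),np.sin(a),0],[np.sin(a),-np.cos(a),0],[0,0,-1]]))
def rows(targets,yaw=YAW,start=None):
    s=ctrl.get_state(); r0=R.from_quat(s["tcp_rot"]); p0=s["eef_pos"] if start is None else start
    for p in targets:
        t=(r0.inv()*rot(yaw)).as_rotvec()/(2*np.pi); d=r0.inv().apply(np.asarray(p)-p0)/.2
        print(np.round(t,4),np.round(d,4))
E
python3 - <<'E'
from h import *
s=ctrl.get_state()
rows([[.30,-.52,.245],[.36,-.50,.245]],30)
rows([[.30,-.52,.245],[.36,-.50,.245]])
E
```

```text
[-0.0001 -0.     -0.0391] [ 7.292e-01 -4.622e-01 -3.000e-04]
[-0.0001 -0.     -0.0391] [ 1.0451e+00 -4.7610e-01 -3.0000e-04]
[-1.000e-04 -1.000e-04 -1.972e-01] [ 7.292e-01 -4.622e-01 -3.000e-04]
[-1.000e-04 -1.000e-04 -1.972e-01] [ 1.0451e+00 -4.7610e-01 -3.0000e-04]
```

send_rows(
  moves="0 0 -0.197 1 -0.9 0 1;0 0 -0.197 1 -0.9 0 1;0 0 -0.197 1 -0.9 0 1;0 0 -0.197 1 -0.9 0 1;0 0 -0.197 1 -0.9 0 1;0 0 -0.197 1 -0.9 0 1;0 0 -0.197 1 -0.9 0 1",
)

```text
time: 1.18
eef_pos: [0.3285, -0.4206, 0.2455]
tcp_rot: [0.725, 0.689, -0.0, 0.0]
contact_force: [0.4, -0.0, -0.5]
opening: 1.0
finger_force: 0.0
```

```bash
python3 - <<'E'
from h import *
rows([[.52,-.22,.245],[.52,-0.02,.245],[.445,.18,.245]])
E
```

```text
[0.     0.0001 0.0007] [1.0498 0.9064 0.0024]
[0.     0.0001 0.0007] [2.0485e+00 8.5640e-01 2.0000e-03]
[0.     0.0001 0.0007] [3.0285e+00 4.3190e-01 1.5000e-03]
```

Orientation is now fixed: tool x is about +world y and tool y is about +world x.

send_rows(
  moves="0 0 0 1 0.9 0 1;0 0 0 1 0.9 0 1;0 0 0 1 0.9 0 1;0 0 0 1 0.9 0 1;0 0 0 1 0.9 0 1",
)

```text
time: 1.8
eef_pos: [0.5206, -0.2288, 0.2454]
tcp_rot: [0.725, 0.689, 0.0, 0.0]
contact_force: [0.1, -0.3, 0.4]
opening: 0.996
finger_force: 0.0
```

send_rows(
  moves="0 0 0 1 0 0 1;0 0 0 1 0 0 1;0 0 0 1 0 0 1;0 0 0 1 0 0 1",
)

```text
time: 2.3
eef_pos: [0.5295, -0.0293, 0.2454]
tcp_rot: [0.725, 0.689, -0.0, -0.0]
contact_force: [0.2, -1.0, 0.1]
opening: 1.004
finger_force: 0.0
```

send_rows(
  moves="0 0 0 1 -0.3 0.1 1;0 0 0 1 -0.3 0.1 1;0 0 0 1 -0.3 0.1 1;0 0 0 1 -0.3 0.1 1",
)

```text
time: 2.8
eef_pos: [0.4802, 0.1725, 0.2249]
tcp_rot: [0.726, 0.688, -0.0, -0.0]
contact_force: [0.7, -0.1, -1.6]
opening: 0.999
finger_force: 0.0
```

```bash
python3 - <<'E'
from h import *
rows([[.4451,.2819,.20],[.4451,.2819,.05]])
E
```

```text
[-0.0001  0.0001  0.0001] [ 0.5369 -0.2046  0.1244]
[-0.0001  0.0001  0.0001] [ 0.5372 -0.2041  0.8744]
```

send_rows(
  moves="0 0 0 0.537 -0.204 0.2 1;0 0 0 0.537 -0.204 0.2 1;0 0 0 0.537 -0.204 0.4 1;0 0 0 0.537 -0.204 0.6 1;0 0 0 0.537 -0.204 0.75 1;0 0 0 0.537 -0.204 0.85 1;0 0 0 0.537 -0.204 0.915 1;0 0 0 0.537 -0.204 0.915 1;0 0 0 0.537 -0.204 0.915 1",
)

```text
time: 3.92
eef_pos: [0.4472, 0.2808, 0.0433]
tcp_rot: [0.727, 0.687, 0.001, 0.0]
contact_force: [-0.1, 0.2, -0.3]
opening: 1.001
finger_force: 0.0
```

send_rows(
  moves="0 0 0 0 0 0 -0.2;0 0 0 0 0 0 -0.5;0 0 0 0 0 0 -0.5;0 0 0 0 0 0 -0.5;0 0 0 0 0 0 -0.5;0 0 0 0 0 0 -0.5",
  newtons=30,
)

```text
time: 4.68
eef_pos: [0.4472, 0.2811, 0.0435]
tcp_rot: [0.726, 0.687, 0.001, 0.0]
contact_force: [-0.1, -1.1, 5.4]
opening: 0.695
finger_force: 33.4
```

send_rows(
  moves="0 0 0 0 0 -0.1 -0.5;0 0 0 0 0 -0.3 -0.5;0 0 0 0 0 -0.6 -0.5;0 0 0 0 0 -0.65 -0.5;0 0 0 0 0 -0.65 -0.5",
)

```text
time: 5.3
eef_pos: [0.4457, 0.2807, 0.1718]
tcp_rot: [0.726, 0.687, -0.0, -0.0]
contact_force: [-1.2, 0.3, -2.7]
opening: 0.693
finger_force: 33.6
```

```bash
python3 - <<'E'
from h import *
s=ctrl.get_state(); print(s["contact_force"],s["opening"])
p=s["eef_pos"]
rows([p,J(-11,0,170),J(-11,0,62)])
E
```

```text
[-1.16335732  0.26316433 -2.66605991] 0.6925953234658276
[-0.0001  0.     -0.0002] [0. 0. 0.]
[-0.0001  0.     -0.0002] [-2.1649  0.8696  0.0087]
[-0.0001  0.     -0.0002] [-2.1648  0.8699  0.5487]
```

send_rows(
  moves="0 0 0 -0.2 0.1 0 -0.5;0 0 0 -0.5 0.2 0 -0.5;0 0 0 -1 0.4 0 -0.5;0 0 0 -1 0.4 0 -0.5;0 0 0 -1 0.4 0 -0.5",
)

```text
time: 5.92
eef_pos: [0.514, 0.074, 0.169]
tcp_rot: [0.728, 0.686, -0.002, -0.002]
contact_force: [0.1, 0.8, -2.4]
opening: 0.693
finger_force: 33.5
```

send_rows(
  moves="0 0 0 -0.3 0.15 0 -0.5;0 0 0 -0.6 0.3 0 -0.5;0 0 0 -0.8 0.4 0 -0.5;0 0 0 -1 0.47 0 -0.5;0 0 0 -1 0.47 0 -0.5;0 0 0 -1 0.47 0 -0.5",
)

```text
time: 6.68
eef_pos: [0.5966, -0.1265, 0.1699]
tcp_rot: [0.726, 0.688, -0.001, -0.002]
contact_force: [0.1, 0.3, -3.2]
opening: 0.694
finger_force: 33.6
```

```bash
python3 - <<'E'
from h import *
s=ctrl.get_state(); print(s["contact_force"],s["opening"],toj(s["eef_pos"]))
rows([J(-11,0,170),J(-11,0,62)])
t=cam("top"); a=cv2.resize(t["image"][110:220,265:385],None,fx=5,fy=5,interpolation=cv2.INTER_CUBIC)
cv2.imwrite("pics/e.png",a[:,:,::-1])
E
```

```text
[ 0.07044312  0.30697254 -3.21673788] 0.6943854772073842 [-45.7  -0.8 169.9]
[-0.0007 -0.0004 -0.0001] [-0.1737  0.004  -0.0011]
[-0.0007 -0.0004 -0.0001] [-0.1749  0.0064  0.5389]
```

send_rows(
  moves="0 0 0 -0.174 0.006 0 -0.5;0 0 0 -0.174 0.006 0.1 -0.5;0 0 0 -0.174 0.006 0.25 -0.5;0 0 0 -0.174 0.006 0.4 -0.5;0 0 0 -0.174 0.006 0.48 -0.5;0 0 0 -0.174 0.006 0.52 -0.5;0 0 0 -0.174 0.006 0.537 -0.5;0 0 0 -0.174 0.006 0.537 -0.5;0 0 0 -0.174 0.006 0.537 -0.5",
)

```text
time: 7.85
eef_pos: [0.5979, -0.1633, 0.0661]
tcp_rot: [0.726, 0.687, 0.0, 0.001]
contact_force: [0.3, -0.6, -2.6]
opening: 0.691
finger_force: 33.6
```

send_rows(
  moves="0 0 0 -0.005 -0.012 0.008 -0.5;0 0 0 -0.005 -0.012 0.014 -0.5;0 0 0 -0.005 -0.012 0.018 -0.5;0 0 0 -0.005 -0.012 0.02 -0.5;0 0 0 -0.005 -0.012 0.02 -0.5",
)

```text
time: 8.48
eef_pos: [0.5947, -0.164, 0.0616]
tcp_rot: [0.726, 0.687, -0.0, -0.0]
contact_force: [-3.8, 0.6, 2.5]
opening: 0.692
finger_force: 34.0
```

send_rows(
  moves="0 0 0 0 0 0 -0.1;0 0 0 0 0 0 0.6;0 0 0 0 0 0 1;0 0 0 0 0 0 1;0 0 0 0 0 0 1;0 0 0 0 0 -0.2 1;0 0 0 0 0 -0.45 1;0 0 0 0 0 -0.45 1;0 0 0 0 0 -0.45 1",
)

```text
time: 9.6
eef_pos: [0.5945, -0.1638, 0.1507]
tcp_rot: [0.726, 0.687, -0.0, -0.0]
contact_force: [0.2, -0.4, -0.6]
opening: 1.005
finger_force: 0.0
```

```bash
python3 - <<'E'
from h import *
s=ctrl.get_state(); print(s["contact_force"],s["opening"],toj(s["eef_pos"]))
rows([J(-66,0,150),J(-66,0,70)])
E
```

```text
[ 0.18223377 -0.37790124 -0.55427857] 1.0053294708476388 [ -8.4  -0.9 150.7]
[-0.     -0.     -0.0002] [0.288  0.0041 0.0035]
[-0.     -0.     -0.0002] [0.288  0.0041 0.4035]
```

```bash
python3 - <<'E'
from h import *
t=cam("top");s=cam("scene")
o1,d1=ray(t,321,168.2);o2,d2=ray(s,174.25,204.6)
k=np.linalg.lstsq(np.c_[d1,-d2],o2-o1,rcond=None)[0]; print(toj(o1+k[0]*d1),toj(o2+k[1]*d2))
b=cv2.resize(s["image"][120:240,95:225],None,fx=6,fy=5,interpolation=cv2.INTER_CUBIC)
cv2.imwrite("pics/f.png",b[:,:,::-1])
E
```

```text
[-68.3 -16.7  44.1] [-69.3 -16.7  43.9]
```

View pics/f.png

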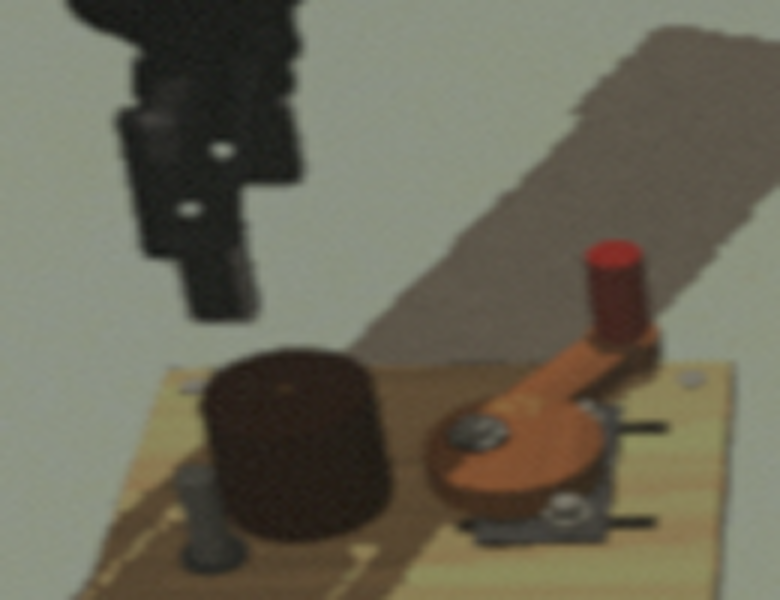

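The head stands upright on the board just short of the pins and clear of the cam. The bolt top is at z of about 44 mm. Next I shut the fingers, go behind the head and come down.

send_rows(
  moves="0 0 0 0.14 0.004 0 -1;0 0 0 0.28 0.004 0 -1;0 0 0 0.28 0.004 0 -1;0 0 0 0.28 0.004 0 -1;0 0 0 0.28 0.004 0 -1;0 0 0 0.28 0.004 0 -1;0 0 0 0.28 0.004 0.15 -1;0 0 0 0.28 0.004 0.3 -1;0 0 0 0.28 0.004 0.37 -1;0 0 0 0.28 0.004 0.41 -1;0 0 0 0.28 0.004 0.41 -1;0 0 0 0.28 0.004 0.41 -1",
)

```text
time: 11.2
eef_pos: [0.5995, -0.1083, 0.0702]
tcp_rot: [0.726, 0.687, 0.001, 0.001]
contact_force: [-0.3, 0.8, -0.0]
opening: -0.001
finger_force: 0.0
```

```bash
python3 - <<'E'
from h import *
s=ctrl.get_state(); print(s["contact_force"],s["opening"],toj(s["eef_pos"]))
rows([J(-52,0,66)])
E
```

```text
[-0.3296937   0.77806731 -0.01600773] -0.0009490111434165338 [-64.    1.1  70.2]
[ 0.0003  0.0001 -0.0002] [-0.0602 -0.0055  0.021 ]
```

send_rows(
  moves="0 0 0 -0.02 -0.005 0.01 -1;0 0 0 -0.04 -0.005 0.015 -1;0 0 0 -0.05 -0.005 0.015 -1;0 0 0 -0.05 -0.005 0.015 -1;0 0 0 -0.05 -0.005 0.015 -1;0 0 0 -0.05 -0.005 0.015 -1",
)

```text
time: 11.95
eef_pos: [0.5971, -0.1178, 0.066]
tcp_rot: [0.726, 0.687, 0.0, 0.0]
contact_force: [0.8, -1.0, 0.2]
opening: 0.003
finger_force: 0.0
```

```bash
cat > st.py <<'E'
from h import *
s=ctrl.get_state(); f=s["contact_force"]; print(s["time"],"F jig",round(f@EX,2),round(f@EY,2),round(f[2],2),"pos",toj(s["eef_pos"]),"op",round(s["opening"],3))
E
python3 st.py
```

```text
11.95 F jig 0.92 0.81 0.21 pos [-54.4  -0.8  66. ] op 0.003
```

send_rows(
  moves="0 0 0 -0.008 0 0 -1;0 0 0 -0.015 0 0 -1;0 0 0 -0.022 0 0 -1;0 0 0 -0.03 0 0 -1;0 0 0 -0.036 0 0 -1;0 0 0 -0.042 0 0 -1;0 0 0 -0.046 0 0 -1;0 0 0 -0.05 0 0 -1;0 0 0 -0.05 0 0 -1",
)

```text
time: 13.08
eef_pos: [0.5973, -0.1271, 0.0662]
tcp_rot: [0.727, 0.687, 0.001, 0.0]
contact_force: [3.3, 5.6, 2.0]
opening: 0.004
finger_force: 2.5
```

```bash
python3 st.py
```

```text
13.075 F jig -5.81 3.01 2.03 pos [-45.2  -0.1  66.2] op 0.004
```

send_rows(
  moves="0 0 0 -0.001 0.002 0 -1;0 0 0 -0.003 0.004 0 -1;0 0 0 -0.004 0.006 0 -1;0 0 0 -0.005 0.008 0 -1;0 0 0 -0.005 0.008 0 -1",
)

```text
time: 13.7
eef_pos: [0.5987, -0.1282, 0.0662]
tcp_rot: [0.726, 0.687, 0.001, 0.0]
contact_force: [2.2, 5.5, 0.8]
opening: 0.004
finger_force: 2.5
```

```bash
python3 st.py
```

```text
13.7 F jig -5.61 1.87 0.81 pos [-44.2   1.5  66.2] op 0.004
```

send_rows(
  moves="0 0 0 -0.002 0.002 0 -1;0 0 0 -0.004 0.004 0 -1;0 0 0 -0.005 0.006 0 -1;0 0 0 -0.006 0.008 0 -1;0 0 0 -0.006 0.008 0 -1",
)

```text
time: 14.32
eef_pos: [0.6003, -0.1295, 0.0662]
tcp_rot: [0.726, 0.687, 0.001, 0.0]
contact_force: [2.6, 4.9, 1.0]
opening: 0.002
finger_force: 2.4
```

```bash
python3 st.py
```

```text
14.325 F jig -5.0 2.37 0.96 pos [-43.    3.1  66.2] op 0.002
```

send_rows(
  moves="0 0 0 -0.002 0.002 0 -1;0 0 0 -0.004 0.004 0 -1;0 0 0 -0.006 0.006 0 -1;0 0 0 -0.007 0.008 0 -1;0 0 0 -0.008 0.008 0 -1;0 0 0 -0.008 0.008 0 -1",
)

```text
time: 15.08
eef_pos: [0.6019, -0.1311, 0.0663]
tcp_rot: [0.726, 0.687, 0.001, 0.0]
contact_force: [2.2, 4.4, 1.4]
opening: 0.003
finger_force: 2.6
```

```bash
python3 st.py
```

```text
15.075 F jig -4.47 1.96 1.4 pos [-41.4   4.8  66.3] op 0.003
```

send_rows(
  moves="0 0 0 -0.002 0.002 0 -1;0 0 0 -0.004 0.004 0 -1;0 0 0 -0.006 0.006 0 -1;0 0 0 -0.008 0.008 0 -1;0 0 0 -0.008 0.008 0 -1;0 0 0 -0.008 0.008 0 -1",
)

```text
time: 15.82
eef_pos: [0.6021, -0.1312, 0.0661]
tcp_rot: [0.727, 0.687, 0.001, -0.002]
contact_force: [-1.8, 8.6, 4.0]
opening: 0.002
finger_force: 4.5
```

```bash
python3 st.py
```

```text
15.825 F jig -8.47 -2.29 3.98 pos [-41.4   5.   66.1] op 0.002
```

send_rows(
  moves="0 0 0 0 -0.002 0 -1;0 0 0 0 -0.004 0 -1;0 0 0 0 -0.004 0 -1;0 0 0 0 -0.004 0 -1",
)

```text
time: 16.32
eef_pos: [0.602, -0.1312, 0.0662]
tcp_rot: [0.727, 0.687, 0.002, -0.002]
contact_force: [1.0, 9.7, 4.0]
opening: -0.003
finger_force: 4.6
```

```bash
python3 st.py; python3 - <<'E'
from h import *
t=cam("top"); a=cv2.resize(t["image"][110:220,265:385],None,fx=5,fy=5,interpolation=cv2.INTER_CUBIC)
cv2.imwrite("pics/g.png",a[:,:,::-1])
E
```

```text
16.325 F jig -9.77 0.49 3.96 pos [-41.3   4.9  66.2] op -0.003
```

View pics/g.png

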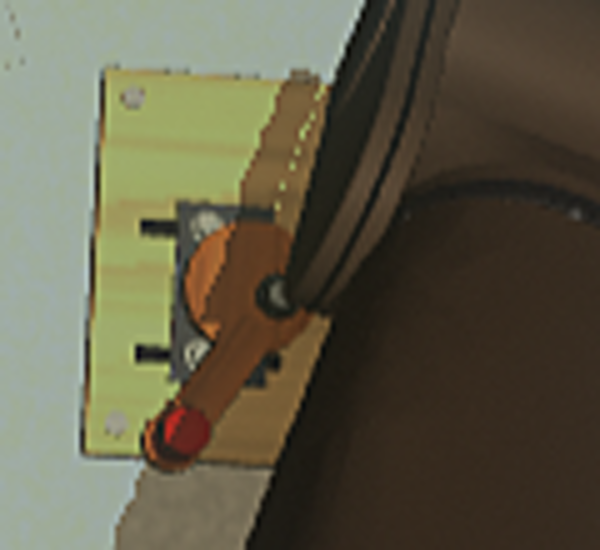

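Both pins bear: 9.8 N push with almost no side force, held for more than 0.5 s, and the lever hasn't moved. I'll ease off and rise.

send_rows(
  moves="0 0 0 0.004 0 0 -1;0 0 0 0.01 0 0 -1;0 0 0 0.03 0 0 -1;0 0 0 0.06 0 0 -1;0 0 0 0.09 0 0 -1;0 0 0 0.09 0 -0.15 -1;0 0 0 0.09 0 -0.4 -1;0 0 0 0.3 0 -0.45 -1;0 0 0 0.55 0 -0.45 -1;0 0 0 0.55 0 -0.45 -1;0 0 0 0.55 0 -0.45 -1",
)

```text
time: 17.75
eef_pos: [0.6077, -0.0238, 0.1557]
tcp_rot: [0.726, 0.688, -0.0, 0.0]
contact_force: [0.1, 0.6, 1.0]
opening: 0.002
finger_force: 0.0
```

```bash
cat >> h.py <<'E'
P=np.array([-69.,-18.])
def sweep(phi,gap=0,z=64,start=None,dyaw=0,back=22):
    a=np.radians(phi); t=np.array([np.sin(a),-np.cos(a)]); q=P+85*np.array([np.cos(a),np.sin(a)])-(back+gap)*t
    rows([J(q[0],q[1],z)],np.degrees(TH)+phi-90+360+dyaw,start)
E
python3 st.py; python3 - <<'E'
from h import *
t=cam("top"); np.set_printoptions(precision=4,suppress=True)
a=cv2.resize(t["image"][110:220,265:385],None,fx=5,fy=5,interpolation=cv2.INTER_CUBIC)
cv2.imwrite("pics/i.png",a[:,:,::-1])
sweep(-123.3,8,150); sweep(-123.3,8,64)
E
```

```text
17.75 F jig -0.64 0.1 1.03 pos [-148.8    4.8  155.7] op 0.002
[-0.      0.0001  0.0923] [-0.2891 -0.5513  0.0287]
[-0.      0.0001  0.0923] [-0.2889 -0.5511  0.4587]
```

View pics/i.png

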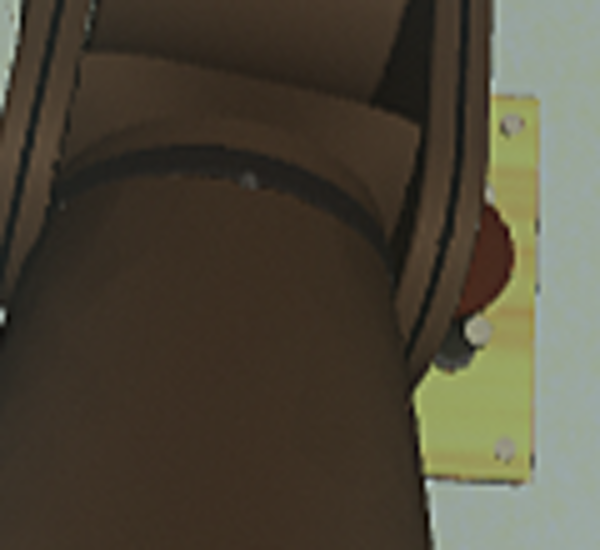

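The arm hides most of the jig, but the head's front edge is visible at about (514,255). I'll check that against the home prediction while moving to the lever.

send_rows(
  moves="0 0 0.03 -0.08 -0.15 0 -1;0 0 0.06 -0.18 -0.35 0 -1;0 0 0.092 -0.289 -0.551 0 -1;0 0 0.092 -0.289 -0.551 0 -1;0 0 0.092 -0.289 -0.551 0 -1;0 0 0.092 -0.289 -0.551 0 -1",
)

```text
time: 18.55
eef_pos: [0.4957, -0.0757, 0.1563]
tcp_rot: [0.892, 0.452, 0.0, 0.0]
contact_force: [1.3, 0.4, 0.6]
opening: -0.004
finger_force: 0.0
```

```bash
python3 st.py; python3 - <<'E'
from h import *
t=cam("top")
c=[proj(t,J(30*np.cos(a),30*np.sin(a),78)) for a in np.linspace(0,6.28,60)]
c=(np.array(c)-[265,110]+.5)*5-.5; print("home edge: max col",c[c[:,0].argmax()])
I=t["image"].astype(int)
m=((I[...,0]<100)&(I[...,0]>I[...,1]*1.4)).astype(np.uint8)
ce,s,_=blob(m,(325,120,380,200)); print(ce,s,"pred centre",proj(t,J(0,0,78)))
sweep(-123.3,8,64)
E
```

```text
18.55 F jig -0.47 1.27 0.65 pos [ -90.9 -104.3  156.3] op -0.004
home edge: max col [515.66712758 257.24559864]
[357.24242424 151.94949495] [347 148  20  11  99] pred centre (np.float64(354.51553941472685), np.float64(160.1389158875524))
[ 0.0001 -0.      0.0005] [-0.0057 -0.0035  0.461 ]
```

The head is home to within the measurement error (edge seen at 514, predicted 515.7). Now down beside the grip.

send_rows(
  moves="0 0 0 -0.005 -0.003 0.15 -1;0 0 0 -0.005 -0.003 0.3 -1;0 0 0 -0.005 -0.003 0.4 -1;0 0 0 -0.005 -0.003 0.46 -1;0 0 0 -0.005 -0.003 0.47 -1;0 0 0 -0.005 -0.003 0.47 -1",
)

```text
time: 19.35
eef_pos: [0.4943, -0.076, 0.0626]
tcp_rot: [0.892, 0.452, 0.0, 0.0]
contact_force: [-0.6, -0.3, -0.5]
opening: -0.002
finger_force: 0.0
```

```bash
python3 st.py; python3 - <<'E'
from h import *
for a in (0,12,24,36,48,60): sweep(-123.3-a)
E
```

```text
19.35 F jig 0.35 -0.62 -0.47 pos [ -90.6 -105.7   62.6] op -0.002
[ 0.0002 -0.      0.0004] [ 0.0403  0.0009 -0.0072]
[ 0.0002 -0.0001  0.0337] [ 0.1311 -0.0124 -0.0072]
[ 0.0002 -0.0001  0.0671] [ 0.2227 -0.0066 -0.0071]
[ 2.000e-04 -1.000e-04  1.004e-01] [ 0.3111  0.0181 -0.0071]
[ 1.000e-04 -1.000e-04  1.337e-01] [ 0.3924  0.0607 -0.007 ]
[ 1.000e-04 -1.000e-04  1.671e-01] [ 0.4631  0.1192 -0.0069]
```

send_rows(
  moves="0 0 0 0.02 0 0 -1;0 0 0 0.04 0 0 -1;0 0 0.017 0.085 -0.006 0 -1;0 0 0.034 0.131 -0.012 0 -1;0 0 0.05 0.177 -0.011 0 -1;0 0 0.067 0.223 -0.007 0 -1;0 0 0.084 0.267 0.004 0 -1;0 0 0.1 0.311 0.018 0 -1;0 0 0.117 0.352 0.038 0 -1;0 0 0.134 0.392 0.061 0 -1;0 0 0.134 0.392 0.061 0 -1",
)

```text
time: 20.72
eef_pos: [0.5497, -0.0192, 0.0619]
tcp_rot: [0.999, 0.049, -0.0, -0.0]
contact_force: [-0.8, 0.8, 0.2]
opening: -0.005
finger_force: 0.4
```

```bash
cat > sw.py <<'E'
from h import *
import sys
exec(open("st.py").read())
yaw=np.degrees(np.arctan2(*R.from_quat(s["tcp_rot"]).as_matrix()[[1,0],0])); 
n=np.array([np.cos(np.radians(yaw)),np.sin(np.radians(yaw)),0]); l=np.array([-n[1],n[0],0])
q=toj(s["eef_pos"]); 
phi=yaw-np.degrees(TH)+90-360
# lever angle from TCP: grip = TCP+22*n
e=s["eef_pos"]+.022*n; j=toj(e)[:2]-P; print("yawphi",round(phi%360,1),"grip phi",round(np.degrees(np.arctan2(j[1],j[0]))%360,1),"rad",round(np.hypot(*j),1),"push N",round(-f@n,2),"lateral",round(f@l,2))
for a in sys.argv[1:]: sweep(float(a))
E
python3 sw.py 188 182 176 170 164 158
python3 - <<'E'
from h import *
t=cam("top"); cv2.imwrite("pics/k.png",cv2.resize(t["image"][110:220,265:385],None,fx=5,fy=5,interpolation=cv2.INTER_CUBIC)[:,:,::-1])
s=cam("scene"); cv2.imwrite("pics/l.png",cv2.resize(s["image"][120:240,95:225],None,fx=6,fy=5,interpolation=cv2.INTER_CUBIC)[:,:,::-1])
E
```

```text
20.725 F jig -0.72 -0.83 0.2 pos [-150.3  -53.4   61.9] op -0.005
yawphi 188.7 grip phi 189.2 rad 85.7 push N 0.71 lateral 0.84
[-0.0001  0.0001  0.0019] [ 0.0089  0.0023 -0.0105]
[-0.0001  0.0001  0.0186] [ 0.054  -0.0063 -0.0106]
[-0.0001  0.0001  0.0353] [ 0.0998 -0.0102 -0.0106]
[-0.0001  0.0002  0.0519] [ 0.1457 -0.0092 -0.0106]
[-0.0001  0.0002  0.0686] [ 0.1913 -0.0035 -0.0107]
[-0.      0.0002  0.0853] [ 0.2361  0.007  -0.0107]
```

View pics/l.png

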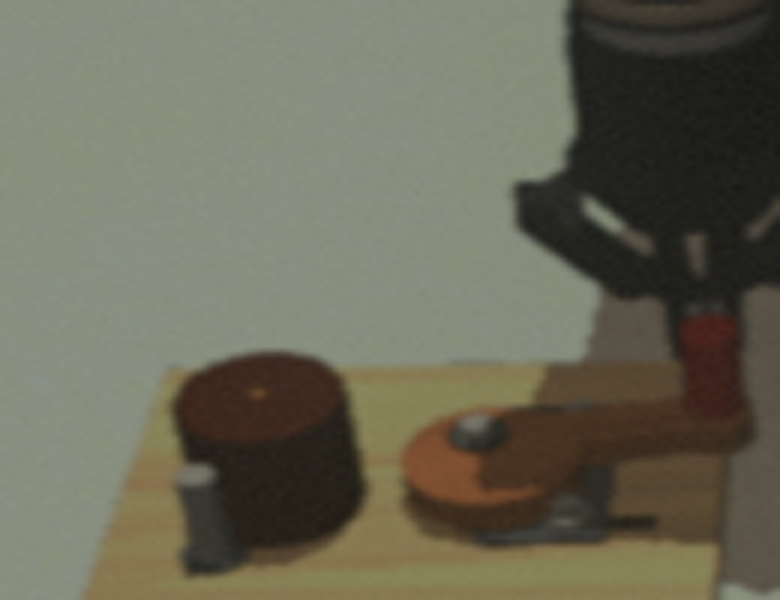

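The finger sits squarely behind the red grip, the lever has swung about 48°, and the head is still upright against the pins. Continuing.

send_rows(
  moves="0 0 0.01 0.031 -0.002 0 -1;0 0 0.019 0.054 -0.006 0 -1;0 0 0.027 0.077 -0.009 0 -1;0 0 0.035 0.1 -0.01 0 -1;0 0 0.044 0.123 -0.01 0 -1;0 0 0.052 0.146 -0.009 0 -1;0 0 0.052 0.146 -0.009 0 -1",
)

```text
time: 21.7
eef_pos: [0.5782, -0.015, 0.0617]
tcp_rot: [0.993, -0.115, -0.0, -0.0]
contact_force: [-1.5, 1.6, -0.6]
opening: 0.005
finger_force: 0.9
```

```bash
python3 sw.py 166 163 160 157 154
```

```text
21.7 F jig -1.54 -1.58 -0.6 pos [-156.   -25.1   61.7] op 0.005
yawphi 169.9 grip phi 170.1 rad 84.5 push N 1.82 lateral 1.24
[-0.0001  0.0002  0.011 ] [ 0.0306 -0.0093 -0.0114]
[-0.      0.0002  0.0193] [ 0.0533 -0.0129 -0.0114]
[-0.      0.0002  0.0276] [ 0.0762 -0.0153 -0.0114]
[-0.      0.0002  0.036 ] [ 0.0991 -0.0166 -0.0114]
[-0.      0.0002  0.0443] [ 0.1221 -0.0166 -0.0115]
```

send_rows(
  moves="0 0 0.005 0.015 -0.004 0 -1;0 0 0.011 0.031 -0.007 0 -1;0 0 0.015 0.042 -0.009 0 -1;0 0 0.019 0.053 -0.01 0 -1;0 0 0.019 0.053 -0.01 0 -1",
)

```text
time: 22.32
eef_pos: [0.5896, -0.0158, 0.0619]
tcp_rot: [0.985, -0.174, 0.0, 0.0]
contact_force: [-0.9, 0.8, -0.2]
opening: 0.001
finger_force: 1.0
```

```bash
python3 sw.py 160 158 156
```

```text
22.325 F jig -0.79 -0.94 -0.2 pos [-155.8  -13.7   61.9] op 0.001
yawphi 163.0 grip phi 162.5 rad 84.3 push N 1.13 lateral 0.48
[ 0.     -0.      0.0084] [ 0.019  -0.0087 -0.0106]
[ 0.     -0.      0.0139] [ 0.0341 -0.0115 -0.0106]
[ 0.     -0.      0.0195] [ 0.0492 -0.0138 -0.0106]
```

send_rows(
  moves="0 0 0.005 0.011 -0.004 0 -1;0 0 0.0085 0.02 -0.006 0 -1;0 0 0.014 0.034 -0.009 0 -1;0 0 0.0195 0.049 -0.012 0 -1;0 0 0.0195 0.049 -0.012 0 -1",
)

```text
time: 22.95
eef_pos: [0.5998, -0.0172, 0.0619]
tcp_rot: [0.972, -0.235, 0.0, 0.0]
contact_force: [-2.3, 1.8, -1.2]
opening: -0.002
finger_force: 0.8
```

```bash
python3 sw.py 153 151 149
python3 - <<'E'
from h import *
t=cam("top"); cv2.imwrite("pics/m.png",cv2.resize(t["image"][110:220,265:385],None,fx=5,fy=5,interpolation=cv2.INTER_CUBIC)[:,:,::-1])
s=cam("scene"); cv2.imwrite("pics/n.png",cv2.resize(s["image"][120:240,95:225],None,fx=6,fy=5,interpolation=cv2.INTER_CUBIC)[:,:,::-1])
E
```

```text
22.95 F jig -1.64 -2.35 -1.23 pos [-155.1   -3.4   61.9] op -0.002
yawphi 156.0 grip phi 155.8 rad 84.5 push N 2.82 lateral 0.54
[ 0.     -0.0001  0.0082] [ 0.021  -0.0074 -0.0104]
[ 0.     -0.0001  0.0138] [ 0.036  -0.0102 -0.0104]
[ 0.     -0.0001  0.0194] [ 0.0512 -0.0125 -0.0104]
```

View pics/n.png

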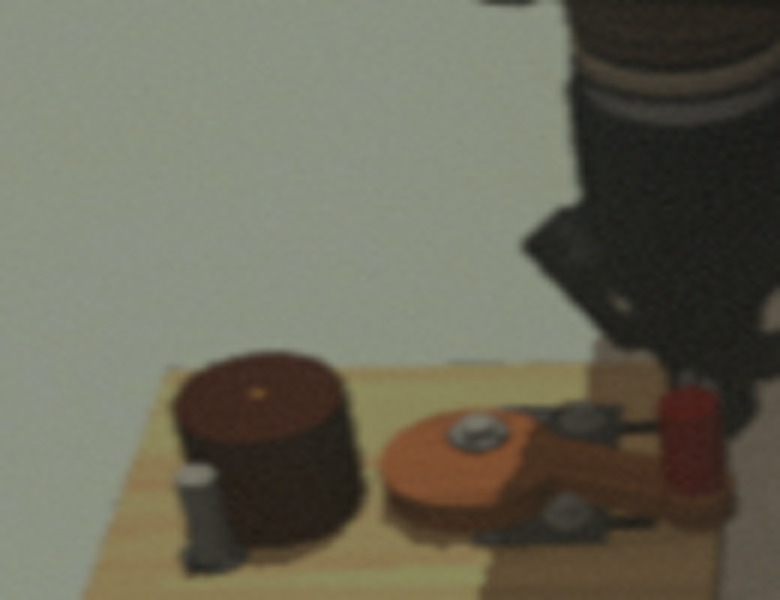

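There is still a clear gap between cam and head (columns 362 to 383). Continuing in smaller steps.

send_rows(
  moves="0 0 0.004 0.01 -0.003 0 -1;0 0 0.008 0.021 -0.006 0 -1;0 0 0.011 0.028 -0.008 0 -1;0 0 0.014 0.036 -0.009 0 -1;0 0 0.014 0.036 -0.009 0 -1",
)

```text
time: 23.68
eef_pos: [0.6068, -0.0187, 0.0619]
tcp_rot: [0.961, -0.277, 0.0, 0.0]
contact_force: [-1.9, -0.4, -0.1]
opening: 0.0
finger_force: 0.9
```

```bash
python3 sw.py 149 147 146
```

```text
23.675 F jig 0.52 -1.91 -0.14 pos [-153.9    3.6   61.9] op 0.0
yawphi 150.9 grip phi 151.1 rad 84.7 push N 1.42 lateral -1.39
[ 0.     -0.      0.0054] [ 0.0162 -0.0048 -0.0106]
[ 0.     -0.      0.0109] [ 0.0312 -0.0079 -0.0106]
[ 0.     -0.      0.0137] [ 0.0388 -0.0092 -0.0106]
```

send_rows(
  moves="0 0 0.003 0.008 -0.003 0 -1;0 0 0.0055 0.016 -0.005 0 -1;0 0 0.008 0.023 -0.006 0 -1;0 0 0.011 0.031 -0.008 0 -1;0 0 0.011 0.031 -0.008 0 -1",
)

```text
time: 24.3
eef_pos: [0.613, -0.0206, 0.062]
tcp_rot: [0.951, -0.31, 0.0, -0.0]
contact_force: [-2.3, -0.4, -1.2]
opening: -0.004
finger_force: 0.9
```

```bash
python3 sw.py 145 144 143
```

```text
24.3 F jig 0.51 -2.29 -1.17 pos [-152.4    9.9   62. ] op -0.004
yawphi 147.0 grip phi 147.0 rad 85.2 push N 1.64 lateral -1.67
[-0.     -0.      0.0055] [ 0.0149 -0.0029 -0.0102]
[-0.     -0.      0.0083] [ 0.0224 -0.0045 -0.0102]
[-0.     -0.      0.0111] [ 0.0299 -0.006  -0.0102]
```

send_rows(
  moves="0 0 0.003 0.008 -0.002 0 -1;0 0 0.0055 0.015 -0.003 0 -1;0 0 0.008 0.022 -0.004 0 -1;0 0 0.008 0.022 -0.004 0 -1",
)

```text
time: 24.8
eef_pos: [0.6172, -0.0224, 0.0621]
tcp_rot: [0.943, -0.334, 0.0, -0.0]
contact_force: [-1.1, 1.7, -0.6]
opening: -0.005
finger_force: 1.0
```

```bash
python3 sw.py 142 141 140
```

```text
24.8 F jig -1.65 -1.24 -0.65 pos [-150.8   14.2   62.1] op -0.005
yawphi 144.1 grip phi 144.0 rad 85.1 push N 1.97 lateral 0.61
[-0.0001 -0.0001  0.0058] [ 0.0151 -0.0032 -0.0096]
[-0.0001 -0.0001  0.0086] [ 0.0226 -0.0048 -0.0096]
[-0.0001 -0.0001  0.0114] [ 0.0302 -0.0062 -0.0096]
```

send_rows(
  moves="0 0 0.003 0.008 -0.002 0 -1;0 0 0.0055 0.015 -0.003 0 -1;0 0 0.0085 0.022 -0.005 0 -1;0 0 0.0085 0.022 -0.005 0 -1",
)

```text
time: 25.3
eef_pos: [0.6213, -0.0244, 0.0621]
tcp_rot: [0.933, -0.359, 0.0, -0.0]
contact_force: [-0.8, 3.0, -0.5]
opening: -0.001
finger_force: 1.1
```

```bash
python3 sw.py 139 138 137
```

```text
25.3 F jig -2.93 -0.93 -0.49 pos [-149.    18.4   62.1] op -0.001
yawphi 141.0 grip phi 141.1 rad 85.1 push N 2.56 lateral 1.69
[-0.0001 -0.0001  0.0057] [ 0.0152 -0.0032 -0.0092]
[-0.0001 -0.0001  0.0084] [ 0.0227 -0.0048 -0.0092]
[-0.0001 -0.0001  0.0112] [ 0.0302 -0.0062 -0.0092]
```

send_rows(
  moves="0 0 0.003 0.008 -0.002 0 -1;0 0 0.0055 0.015 -0.003 0 -1;0 0 0.0055 0.015 -0.003 0 -1",
)

```text
time: 25.68
eef_pos: [0.6238, -0.0262, 0.0621]
tcp_rot: [0.927, -0.375, 0.0, 0.0]
contact_force: [-0.5, 2.4, 0.1]
opening: 0.001
finger_force: 1.1
```

```bash
python3 sw.py 138 137 136;python3 - <<'E'
from h import *
s=cam("scene"); cv2.imwrite("pics/p.png",cv2.resize(s["image"][120:240,95:225],None,fx=6,fy=5,interpolation=cv2.INTER_CUBIC)[:,:,::-1])
E
```

```text
25.675 F jig -2.33 -0.58 0.06 pos [-147.4   20.9   62.1] op 0.001
yawphi 139.1 grip phi 139.0 rad 84.8 push N 1.96 lateral 1.38
[-0.     -0.0001  0.003 ] [ 0.0077 -0.0033 -0.0097]
[-0.     -0.0001  0.0057] [ 0.0151 -0.005  -0.0097]
[-0.     -0.0001  0.0085] [ 0.0226 -0.0066 -0.0096]
```

View pics/p.png

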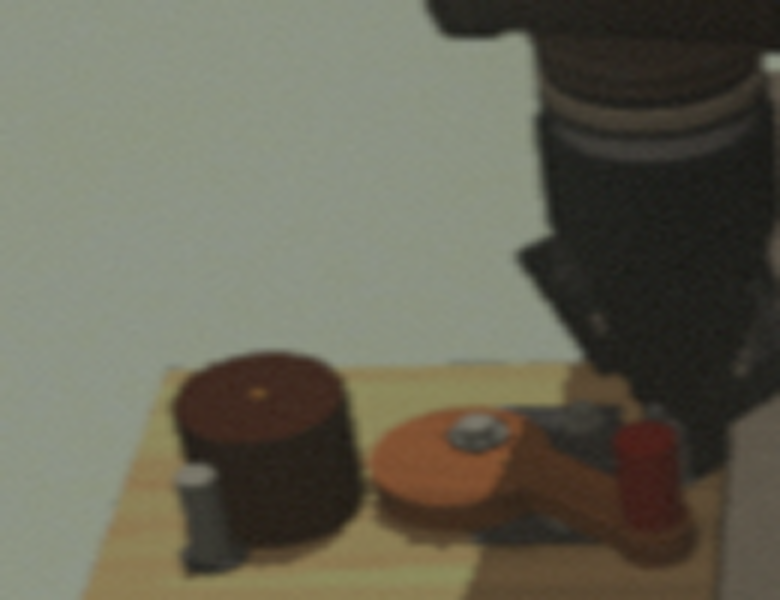

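A small gap remains between cam and head, about 10 crop pixels. Continuing.

send_rows(
  moves="0 0 0.003 0.008 -0.003 0 -1;0 0 0.0055 0.015 -0.005 0 -1;0 0 0.0085 0.022 -0.006 0 -1;0 0 0.0085 0.022 -0.006 0 -1",
)

```text
time: 26.22
eef_pos: [0.6277, -0.0284, 0.062]
tcp_rot: [0.917, -0.4, 0.0, 0.0]
contact_force: [0.0, 1.1, 1.2]
opening: -0.002
finger_force: 1.0
```

```bash
python3 sw.py 134 133 132
```

```text
26.225 F jig -1.14 -0.02 1.17 pos [-145.4   25.    62. ] op -0.002
yawphi 136.0 grip phi 136.1 rad 84.8 push N 0.8 lateral 0.81
[-0.     -0.      0.0055] [ 0.0156 -0.0046 -0.0102]
[-0.     -0.      0.0083] [ 0.0231 -0.0062 -0.0102]
[-0.     -0.      0.0111] [ 0.0306 -0.0077 -0.0102]
```

send_rows(
  moves="0 0 0.003 0.008 -0.002 0 -1;0 0 0.0055 0.015 -0.004 0 -1;0 0 0.0085 0.023 -0.006 0 -1;0 0 0.0085 0.023 -0.006 0 -1",
)

```text
time: 26.72
eef_pos: [0.6317, -0.0309, 0.0619]
tcp_rot: [0.906, -0.424, 0.0, 0.0]
contact_force: [-1.1, 2.2, 0.1]
opening: -0.001
finger_force: 1.0
```

```bash
python3 sw.py 131 130 129
```

```text
26.725 F jig -2.15 -1.19 0.11 pos [-143.    29.1   61.9] op -0.001
yawphi 132.9 grip phi 133.0 rad 84.9 push N 2.38 lateral 0.59
[-0.     -0.0001  0.0054] [ 0.015  -0.0039 -0.0103]
[-0.     -0.0001  0.0082] [ 0.0225 -0.0055 -0.0103]
[-0.     -0.0001  0.0109] [ 0.03   -0.007  -0.0103]
```

send_rows(
  moves="0 0 0.003 0.008 -0.002 0 -1;0 0 0.0055 0.015 -0.004 0 -1;0 0 0.008 0.022 -0.005 0 -1;0 0 0.008 0.022 -0.005 0 -1",
)

```text
time: 27.22
eef_pos: [0.6353, -0.0336, 0.062]
tcp_rot: [0.895, -0.447, 0.0, -0.0]
contact_force: [-1.2, 2.4, -0.0]
opening: 0.0
finger_force: 1.0
```

```bash
python3 sw.py 128 127
```

```text
27.225 F jig -2.36 -1.3 -0.0 pos [-140.6   32.9   62. ] op 0.0
yawphi 130.1 grip phi 130.1 rad 85.0 push N 2.65 lateral 0.52
[-0.     -0.      0.0057] [ 0.0155 -0.0038 -0.0102]
[-0.     -0.      0.0085] [ 0.023  -0.0053 -0.0102]
```

send_rows(
  moves="0 0 0.003 0.008 -0.002 0 -1;0 0 0.0057 0.0155 -0.004 0 -1;0 0 0.0057 0.0155 -0.004 0 -1",
)

```text
time: 27.6
eef_pos: [0.6376, -0.0353, 0.0619]
tcp_rot: [0.887, -0.462, -0.0, -0.0]
contact_force: [-1.8, 3.7, 1.2]
opening: 0.002
finger_force: 1.8
```

```bash
python3 sw.py 126 125;python3 - <<'E'
from h import *
s=cam("scene"); cv2.imwrite("pics/q.png",cv2.resize(s["image"][175:240,120:190],None,fx=9,fy=9,interpolation=cv2.INTER_CUBIC)[:,:,::-1])
E
```

```text
27.6 F jig -3.63 -1.97 1.15 pos [-139.    35.2   61.9] op 0.002
yawphi 128.0 grip phi 128.3 rad 85.1 push N 4.08 lateral 0.68
[-0.      0.0001  0.0056] [ 0.017  -0.0033 -0.0107]
[-0.      0.0001  0.0084] [ 0.0245 -0.0049 -0.0108]
```

View pics/q.png

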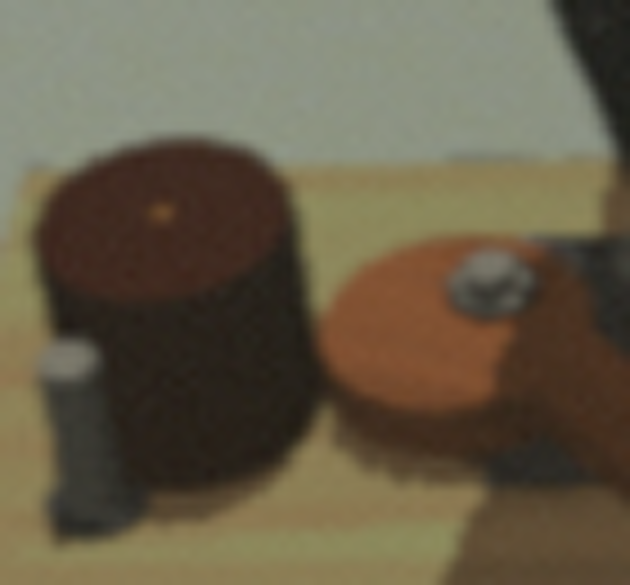

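The cam now touches the head at about (318,340), and the push has risen to 4 N: the bite is beginning. Sub-millimetre steps from here.

send_rows(
  moves="0 0 0.001 0.003 0 0 -1;0 0 0.001 0.004 0 0 -1;0 0 0.001 0.004 0 0 -1;0 0 0.001 0.004 0 0 -1",
)

```text
time: 28.15
eef_pos: [0.638, -0.0356, 0.0619]
tcp_rot: [0.885, -0.465, -0.0, -0.0]
contact_force: [-1.5, 4.7, -0.0]
opening: 0.001
finger_force: 2.4
```

```bash
python3 sw.py
```

```text
28.15 F jig -4.6 -1.79 -0.03 pos [-138.7   35.7   61.9] op 0.001
yawphi 127.7 grip phi 127.9 rad 85.1 push N 4.73 lateral 1.4
```

send_rows(
  moves="0 0 0.001 0.003 0 0 -1;0 0 0.001 0.005 -0.001 0 -1;0 0 0.001 0.005 -0.001 0 -1;0 0 0.001 0.005 -0.001 0 -1",
)

```text
time: 28.65
eef_pos: [0.6385, -0.0361, 0.0618]
tcp_rot: [0.884, -0.468, -0.001, -0.0]
contact_force: [-1.5, 5.7, 0.3]
opening: -0.002
finger_force: 2.7
```

```bash
python3 sw.py
```

```text
28.65 F jig -5.63 -1.79 0.3 pos [-138.3   36.2   61.8] op -0.002
yawphi 127.3 grip phi 127.5 rad 85.2 push N 5.56 lateral 1.98
```

send_rows(
  moves="0 0 0.001 0.003 0 0 -1;0 0 0.001 0.005 -0.001 0 -1;0 0 0.001 0.005 -0.001 0 -1;0 0 0.001 0.005 -0.001 0 -1",
)

```text
time: 29.15
eef_pos: [0.6391, -0.0365, 0.0617]
tcp_rot: [0.882, -0.471, -0.001, -0.001]
contact_force: [-1.4, 6.5, 0.9]
opening: -0.004
finger_force: 3.1
```

```bash
python3 sw.py
```

```text
29.15 F jig -6.38 -1.73 0.89 pos [-137.9   36.8   61.7] op -0.004
yawphi 126.9 grip phi 127.0 rad 85.2 push N 6.14 lateral 2.45
```

send_rows(
  moves="0 0 0 0.002 -0.001 0 -1;0 0 0 0.003 -0.001 0 -1;0 0 0 0.003 -0.001 0 -1",
)

```text
time: 29.52
eef_pos: [0.6395, -0.0369, 0.0617]
tcp_rot: [0.882, -0.471, -0.001, -0.0]
contact_force: [-2.1, 6.5, 1.2]
opening: -0.004
finger_force: 3.2
```

```bash
python3 sw.py
```

```text
29.525 F jig -6.41 -2.41 1.24 pos [-137.5   37.2   61.7] op -0.004
yawphi 126.9 grip phi 126.7 rad 85.3 push N 6.57 lateral 1.92
```

The push is 6.6 N, inside the 6 to 7 N window. I'll back off straight, then rise.

send_rows(
  moves="0 0 0 -0.004 0 0 -1;0 0 0 -0.012 0 0 -1;0 0 0 -0.04 0 0 -1;0 0 0 -0.1 0 0 -1;0 0 0 -0.15 0 0 -1;0 0 0 -0.15 0 -0.1 -1;0 0 0 -0.15 0 -0.3 -1;0 0 0 -0.4 0 -0.5 -1;0 0 0 -0.7 0 -0.6 -1;0 0 0 -0.7 0 -0.6 -1;0 0 0 -0.7 0 -0.6 -1",
)

```text
time: 30.9
eef_pos: [0.5625, 0.0783, 0.1834]
tcp_rot: [0.883, -0.47, 0.001, -0.0]
contact_force: [-0.2, 0.5, 0.9]
opening: -0.001
finger_force: 0.0
```

```bash
python3 st.py; python3 - <<'E'
from h import *
s=cam("scene");t=cam("top")
a=cv2.resize(s["image"][150:270,95:225],None,fx=3,fy=3,interpolation=cv2.INTER_CUBIC)
b=cv2.resize(t["image"][110:230,255:385],None,fx=3,fy=3,interpolation=cv2.INTER_CUBIC)
cv2.imwrite("pics/r.png",np.hstack([a,b])[:,:,::-1])
I=s["image"][:,:,:].astype(int)
print("pred mark at home (scene)",proj(s,J(0,0,78)),"top",proj(t,J(0,0,78)))
E
```

```text
30.9 F jig -0.48 -0.2 0.93 pos [-248.4  -45.9  183.4] op -0.001
pred mark at home (scene) (np.float64(137.72285474069025), np.float64(197.71046822850903)) top (np.float64(354.51553941472685), np.float64(160.1389158875524))
```

View pics/r.png

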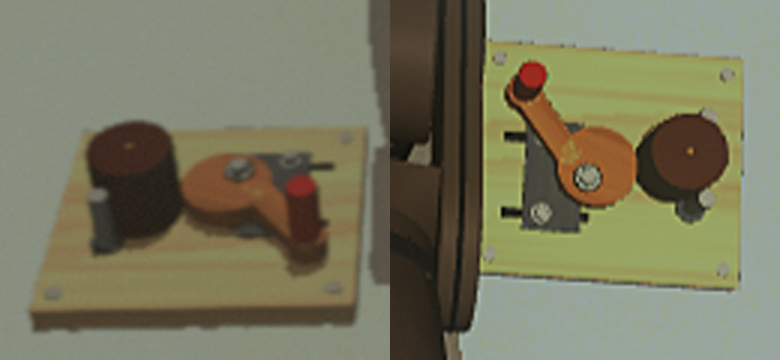

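The head stands between both pins and the cam. Its mark is at about (354.7,159.7) in the top image; home predicts (354.5,160.1), under 1 mm off. The lever has stayed put and the robot is clear.

```bash
python3 -c "
from plant import ctrl
print(ctrl.sign_off())"
```

```text
the job is handed in; nothing more can be done
None
```

The dark head is upright at home against both pins, the cam bit at about 6.6 N measured at the grip, the arm is clear and touching nothing, and the job is handed in; no verdict was returned.

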